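# Pack the conductor kit case and clamp its lid

## Robot

A 6-joint arm with a two-finger parallel gripper is mounted at the origin on the work surface. World frame = base frame: x ahead of the robot, y to its left, z up, the work surface at z = 0. Lengths are in m, angles in rad, forces in N, time in s.
With the tool pointing down it reaches from about 0.4 to 0.925 m from the base axis. Payload 3.4 kg.
Tool frame: the origin (TCP) lies on the centre line of the jaws, within the pads' length; the fingertips stand 17 mm ahead of it and the grasp point (between the pads) lies 2 mm behind it; z points along the fingers, y is the line along which they close (so a half turn about z gives the same grasp; the last joint's range is limited). The gripper opens to 85 mm and grips with 20 to 120 N. Pads are 22 mm wide; open, the fingers measure 114 mm over their backs; the gripper's body (76 mm by 85 mm) begins 54 mm behind the grasp point. The pads swing forward as they close: fully open they stand 13 mm farther back than shut.
Start: joints at [1.133, 0.307, 1.506, -0, 1.328, -0.073], TCP at [0.205, 0.537, 0.248] pointing down, gripper open.
Joint ranges: [-3.12, 3.12], [-1.05, 2.28], [0.14, 2.33], [-1.42, 4.57], [0.1, 2.73], [-2.68, 2.68]. Speed limits (rad/s): [2.57, 2.57, 3.14, 3.14, 3.14, 3.14].

## Interface

Orientations are given as a unit quaternion [w, x, y, z].
In Python, from plant import arm gives the robot as it stands. The module is installed in compiled form; this text tells all that it offers.
- The arm moves only by the tool servo_tool, never from a script. Its argument "deltas" is a list of rows, each a list of 3 entries, a list of its own where there are three numbers: the shift along the world's x, y, z scaled (see below), then the turn about the world's z scaled (see below), then the opening, from -1 (shut) to 1 (fully open). In form: [[[x, y, z], roll, hand], ...]. A call has 1 to 20 rows; each row shifts and turns the commanded pose from where the row before left it; what a row does not reach is not made up. The controller multiplies each number of a shift by 0.03 m and each number of a turn by 5 degrees. A row lasts 1/12 s, in which the tool goes at most 41.7 mm and 7.16 degrees, less where a joint would pass 70% of its speed; a pose out of reach is approached as far as the arm can. A call with a number of a shift or a turn outside -1 to 1 is refused whole. A call with a gripper value outside its range is refused whole. The fingers move at their own pace and stop on an object; the grip force is fixed at half the most. Time passes only in rows, so rows that do not move let the fingers close. It gives the time, the measured TCP pose, the force, the opening and the grip force at its end, in the units of the state.
- arm.get_obs(): the state, without advancing time (a new reading comes with each control period).
- arm.grab_frame(name): name is "scene" or "top"; returns the picture (480x640x3 uint8, blue, green, red); there is no depth.
- arm.camera_info(name): a dict with "fx", "fy", "cx", "cy" (pixels), "cam_to_world" (4x4, takes a point from camera to world coordinates). Camera axes: x right, y up, looking along -z (the intrinsics and any distortion apply to the point x, -y, -z); pixel columns grow to the right and rows downward; lengths in m; the calibration is good to about 2 mm. A picture is of the moment at which its call begins. camera_info takes no time and is no camera call.
- arm.sign_off(): hands the job in; it is judged then, once.
The state is a dict: "clock": time; "joint_pos": joint angles; "joint_vel": joint speeds; "joint_torque": joint torques, N m; "tcp_pos": TCP position; "orientation": TCP orientation; "wrist_force": force on the tool from outside, world axes, zero at the start; "ft_torque": the same for the moment, N m; "gripper_width": finger opening in m; "finger_force": force on a finger pad.
Only numpy, scipy, OpenCV 4.12 (cv2) and the standard library are available. Lean on these libraries where they do the work, as an engineer would, in place of code of your own. Each camera call takes 0.05 s, during which the arm holds its last target. There are 200 camera calls.

## Task

Fill up the grey kit case so that exactly three of the four small conductors stand upright inside it, and leave the fourth standing on the bench. Then put the lid squarely on the case, fully down all round, and after that swing the steel clamp right down onto the lid. Leave the other apparatus standing where it is.

Things in the scene. Friction and masses are not known exactly. Their poses are not given: they have to be found in the camera images.
- case: open grey plastic kit case, fixed to the bench (mm): outer 122 (its x) x 172 (its y) x 62 high, walls and floor 5 thick, so inside 112 x 162 x 57 deep. Its clamp is at the middle of its -x side, on a dark bracket that reaches 33 out from that wall, 50 wide, up to 84 high. Origin: centre of its underside, z up
- lid: loose grey lid lying skirt-down (mm): 137 (its x) x 187 (its y), plate top 17 above its origin; 12-deep skirt goes outside the case rim with 3.5 play each side, either way round. Black bar handle along its y across the middle: 12 wide, 82 long, bar centre 43 above the origin, posts at y +-36. Origin: centre of skirt's lower edge, z up; fully down it is 50 above the case's origin
- clamp (a joint): steel clamp arm hinged at the case's -x side about its y axis; stiff, stays where left. 0 = level, reaching in over the lid's edge along the case's +x, fully down; 1.57 = straight up; more = leaning outward (limit 2.2). Arm 64 mm long, 20 wide, 8 thick, with a rubber pad under its end that is 1 mm above the lid when fully down
- clamp_pivot (a point): pivot of the clamp arm, on the case at x -84, y 0, z 76 in the case's frame; axes as the case
- clamp_tip (a point): middle of the clamp arm's free end, 64 from the pivot
- conductor0: one of the four small conductors, all alike: black foot 34 dia x 8, steel stem 12 dia, steel cylindrical head 24 dia from 26 to 48 above the origin (48 high in all, head rims rounded 5). Stands on the bench at the start, among the bystanders. Loose, about 60 g. Origin: centre of the foot's underside, z up
- conductor1: one of the four small conductors, all alike: black foot 34 dia x 8, steel stem 12 dia, steel cylindrical head 24 dia from 26 to 48 above the origin (48 high in all, head rims rounded 5). Stands on the bench at the start, among the bystanders. Loose, about 60 g. Origin: centre of the foot's underside, z up
- conductor2: one of the four small conductors, all alike: black foot 34 dia x 8, steel stem 12 dia, steel cylindrical head 24 dia from 26 to 48 above the origin (48 high in all, head rims rounded 5). Stands on the floor of the case at the start. Loose, about 60 g. Origin: centre of the foot's underside, z up
- conductor3: one of the four small conductors, all alike: black foot 34 dia x 8, steel stem 12 dia, steel cylindrical head 24 dia from 26 to 48 above the origin (48 high in all, head rims rounded 5). Stands on the lid at the start, beside the handle. Loose, about 60 g. Origin: centre of the foot's underside, z up
- tall_conductor: the taller conductor of the same make: black foot 44 dia, steel stem, steel head 36 dia, 82 high in all (mm). Bystander, loose: leave it alone. Origin: centre of its underside, z up
- cone_conductor: cone-headed conductor: black foot 40 dia, steel cone 34 dia at its base pointing up, 60 high in all (mm). Bystander, loose: leave it alone. Origin: centre of its underside, z up
- plain_cylinder: plain solid steel cylinder without foot or stem, 32 dia, 40 high (mm). Bystander, loose: leave it alone. Origin: centre of its underside, z up
- small_tray: small open grey tray, 70 x 120 x 45 high, at the back of the work area (mm). Bystander, loose: leave it alone. Origin: centre of its underside, z up
- weight: large steel knobbed weight, 50 dia, 70 high (mm). Bystander, loose: leave it alone. Origin: centre of its underside, z up
- plate_electrode: flat steel disc, 90 dia, 6 thick, with a thin clear rod (12 dia) standing on it, 56 high, at the back (mm). Bystander, loose: leave it alone. Origin: centre of its underside, z up
There are look-alikes about, which are no part of the job. Leave any green look-alike of the case alone. Leave any yellow look-alike of the conductor2 alone.

How it is judged:
By the outcome, as a careful person would: the job done as asked, in the order asked, and still so for the second after the job is handed in, with the robot touching nothing.
It also fails if it takes over 72 s, if anything falls off the work surface, if the arm or the gripper's body presses on something with over 40 N, if the wrist force passes 120 N, or if a joint passes its speed limit or range.

## Working session

There is one attempt and no reset: what is moved stays moved. The work goes in short steps, Python scripts to look and compute and a tool call to move; the robot and the scene stay as the last step left them, time stands still between calls to the robot, and variables do not carry over. Pictures are saved under pics/ and viewed, at most 10 in all, crops included, and the job is handed in when it is done.

Besides the shell and the picture viewer there is one more tool, called after "Request:" as name(argument=value, ...) on one line, values as JSON. servo_tool: Moves the arm, as the interface text tells. Its arguments: {"type":"object","properties":{"deltas":{"type":"array"}},"required":["deltas"]}

```bash
mkdir -p pics; cat > h.py <<'E'
import numpy as np, cv2
from plant import arm
def snap(n,f):
    im=np.array(arm.grab_frame(n)); cv2.imwrite('pics/'+f,im); return im
def pt(n,u,v,z):
    c=arm.camera_info(n); M=np.array(c['cam_to_world'])
    d=M[:3,:3]@np.array([(u-c['cx'])/c['fx'],-(v-c['cy'])/c['fy'],-1]); o=M[:3,3]
    return o+d*(z-o[2])/d[2]
def px(n,p):
    c=arm.camera_info(n); M=np.array(c['cam_to_world'])
    q=M[:3,:3].T@(np.array(p)-M[:3,3])
    return np.array([c['cx']+c['fx']*q[0]/-q[2],c['cy']-c['fy']*q[1]/-q[2]])
E
python3 - <<'E'
from h import *
for n in('top','scene'):
    snap(n,n+'1.png'); print({k:np.round(v,3).tolist() if not isinstance(v,str) else v for k,v in arm.camera_info(n).items()})
o=arm.get_obs(); print(o)
E
```

```text
{'fx': 526.541, 'fy': 526.541, 'cx': 311.069, 'cy': 237.964, 'cam_to_world': [[0.002, 0.981, -0.196, 0.3], [-1.0, 0.002, 0.003, 0.007], [0.004, 0.196, 0.981, 1.24], [0.0, 0.0, 0.0, 1.0]]}
{'fx': 461.956, 'fy': 461.956, 'cx': 316.58, 'cy': 240.821, 'cam_to_world': [[0.124, -0.785, 0.607, 1.012], [0.992, 0.089, -0.088, -0.058], [0.014, 0.613, 0.79, 0.745], [0.0, 0.0, 0.0, 1.0]]}
{'clock': 0.1, 'joint_pos': array([ 1.13249679e+00,  3.07512633e-01,  1.50755424e+00, -1.23820816e-05,
        1.32840446e+00, -7.34584730e-02]), 'joint_vel': array([ 3.44648494e-04, -3.08664599e-03, -3.82798065e-03,  1.50932203e-04,
        6.47561180e-05, -2.53410300e-05]), 'joint_torque': array([-6.15933459e-04, -4.58526886e+01, -2.52607316e+01, -2.38608473e-04,
        5.52343496e-03,  1.63447299e-05]), 'tcp_pos': array([0.20490882, 0.53660532, 0.24746052]), 'orientation': array([-2.31929444e-04,  1.81408924e-01,  9.83407301e-01, -9.10274582e-04]), 'wrist_force': array([-0.59564677, -0.20120343, -0.26825211]), 'ft_torque': array([-0.01103849,  0.06107033, -0.01871389]), 'finger_force': 0.0, 'gripper_width': 0.08540115122405566}
```

View pics/top1.png

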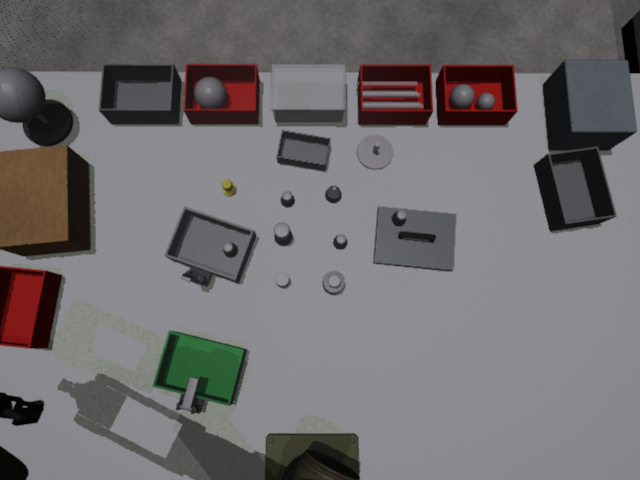

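View pics/scene1.png

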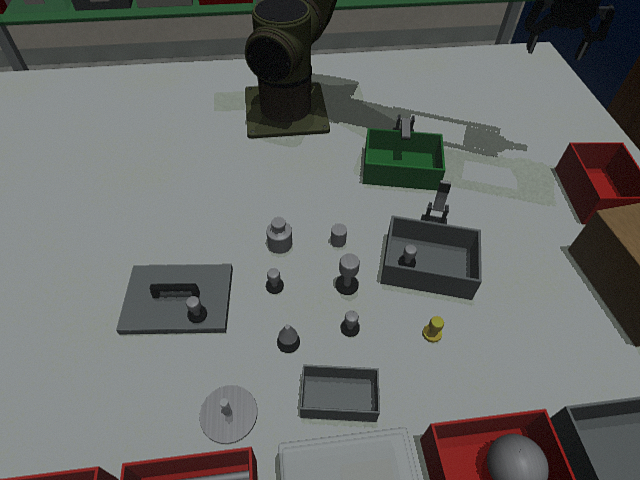

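```bash
python3 - <<'E'
from h import *
im=cv2.imread('pics/top1.png')[170:300,160:350]; cv2.imwrite('pics/c1.png',cv2.convertScaleAbs(cv2.resize(im,None,fx=4.2,fy=4.2,interpolation=cv2.INTER_CUBIC),alpha=1.5))
im=cv2.imread('pics/top1.png')[190:290,320:470]; cv2.imwrite('pics/c2.png',cv2.convertScaleAbs(cv2.resize(im,None,fx=5,fy=5,interpolation=cv2.INTER_CUBIC),alpha=1.5))
E
```

```text
(no output)
```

View pics/c1.png

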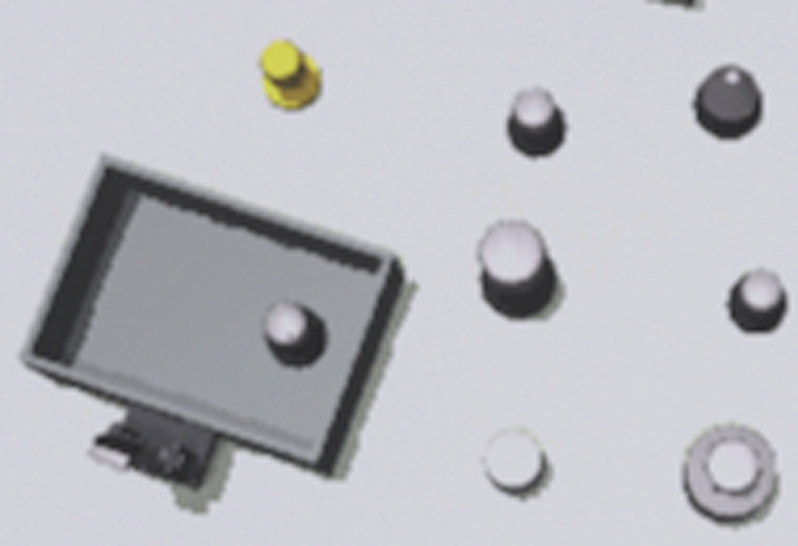

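View pics/c2.png

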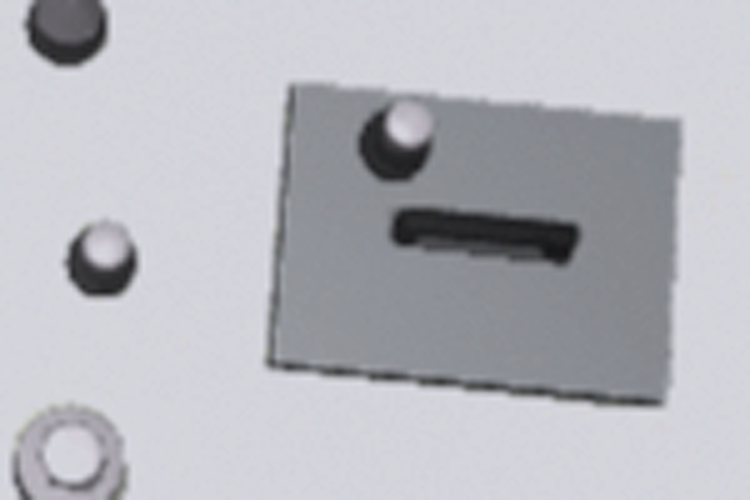

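The top view shows the case with rim corners at about (185,207), (255,230), (239,282), (166,255), the lid at (415,239), and conductors at (287,196), (341,239), (400,215) and in the case at (229,247). Next I'll measure these.

```bash
cat >> h.py <<'E'
def c1(x,y): return (160+(x+.5)/4.2-.5,170+(y+.5)/4.2-.5)
def c2(x,y): return (320+(x+.5)/5-.5,190+(y+.5)/5-.5)
def rect(P,L,W):
    # model corners: (-x,+y),(+x,+y)... solve rigid fit; P order matches M
    P=np.array(P)[:,:2]; M=np.array([[L,W],[L,-W],[-L,-W],[-L,W]])/2
    c=P.mean(0); H=M.T@(P-c); a=np.arctan2(H[0,1]-H[1,0],H[0,0]+H[1,1])
    R=np.array([[np.cos(a),-np.sin(a)],[np.sin(a),np.cos(a)]])
    return c,a,np.round((P-c-M@R.T)*1000,1).tolist()
E
python3 - <<'E'
from h import *
# image up=+x world, left=+y
case=[pt('top',*c1(*q),.062) for q in((105,157),(402,255),(334,472),(25,357))]
print('case',rect(case,.122,.172))
lid=[pt('top',*c2(*q),.017) for q in((292,86),(681,119),(664,402),(273,362))]
print('lid',rect(lid,.137,.187))
h=[pt('top',*c2(*q),.049) for q in((392,225),(578,237))]; print('handle',h, np.mean(h,0))
for n,f,t,fb,z in(('A',c1,(535,107),(536.5,126),0),('B',c2,(106,242),(103,264),0),('C2',c1,(287,321),(297,336),.005),('C3',c2,(409,122),(396,147),.017),('tall',c1,(511,250),(518,283),None),('cone',c1,(732,77),(728,105),0),('cyl',c1,(514,460),(516,466),None),('weight',c1,(733,464),(731,475),None)):
    zt,zb={'tall':(.082,.005),'cyl':(.04,.02),'weight':(.07,.035),'cone':(.06,.005)}.get(n,(0 if z is None else z+.048, 0 if z is None else z+.004))
    print(n,pt('top',*f(*t),zt)[:2].round(4),pt('top',*f(*fb),zb)[:2].round(4))
E
```

```text
case (array([0.52316111, 0.23079156]), np.float64(-0.3251182731128773), [[-0.4, 2.3], [-0.2, 1.0], [-3.2, -4.3], [3.8, 1.0]])
lid (array([ 0.54596058, -0.24348958]), np.float64(-0.09546700741344667), [[-1.6, -0.4], [0.4, -0.2], [0.2, 1.9], [0.9, -1.4]])
handle [array([ 0.54684991, -0.19769818,  0.049     ]), array([ 0.54139342, -0.28351378,  0.049     ])] [ 0.54412166 -0.24060598  0.049     ]
A [0.6411 0.0599] [0.6423 0.0608]
B [ 0.5387 -0.0654] [ 0.5368 -0.0666]
C2 [0.5183 0.1936] [0.5178 0.1946]
C3 [ 0.5919 -0.2043] [ 0.5906 -0.2056]
tall [0.5519 0.0704] [0.5495 0.0704]
cone [ 0.6552 -0.0498] [ 0.6549 -0.05  ]
cyl [0.444  0.0696] [0.4431 0.0695]
weight [ 0.4385 -0.0483] [ 0.4366 -0.0489]
```

```bash
cat >> h.py <<'E'
from scipy.optimize import differential_evolution
from scipy.ndimage import map_coordinates
def gradim(im,n=1.0):
    g=cv2.GaussianBlur(cv2.cvtColor(im,cv2.COLOR_BGR2GRAY).astype(np.float32),(0,0),n)
    return np.minimum(np.hypot(cv2.Sobel(g,5,1,0),cv2.Sobel(g,5,0,1)),120)
def fitrect(ims,rects,x0,r=(.006,.006,.06)):
    G={n:gradim(i) for n,i in ims.items()}
    t=np.linspace(-.48,.48,60); pts=[]
    for L,W,z in rects:
        for s in(-.5,.5):
            pts+= [(L*s,W*a,z) for a in t]+[(L*a,W*s,z) for a in t]
    pts=np.array(pts)
    def f(p):
        c,s=np.cos(p[2]),np.sin(p[2])
        w=np.c_[p[0]+c*pts[:,0]-s*pts[:,1],p[1]+s*pts[:,0]+c*pts[:,1],pts[:,2]]
        v=0
        for n in G:
            c_=arm.camera_info(n);M=np.array(c_['cam_to_world']);q=(w-M[:3,3])@M[:3,:3]
            u=c_['cx']-c_['fx']*q[:,0]/q[:,2];vv=c_['cy']+c_['fy']*q[:,1]/q[:,2]
            v-=map_coordinates(G[n],[vv,u],order=1).mean()
        return v
    r=differential_evolution(f,[(a-b,a+b) for a,b in zip(x0,r)],seed=0,tol=1e-6)
    return r.x.round(4),round(r.fun,2)
E
python3 - <<'E'
from h import *
I={n:cv2.imread(f'pics/{n}1.png') for n in('top','scene')}
for ims in(I,{'top':I['top']},{'scene':I['scene']}):
    print(list(ims),'case',fitrect(ims,[(.122,.172,.062),(.112,.162,.062)],(.523,.231,-.325)),
     'lid',fitrect(ims,[(.137,.187,.017)],(.546,-.2435,-.095)))
x,y,a=fitrect(I,[(.122,.172,.062),(.112,.162,.062)],(.523,.231,-.325))[0]
R=np.array([[np.cos(a),-np.sin(a)],[np.sin(a),np.cos(a)]])
print('C2 in case',R.T@(np.array([.518,.194])-[x,y]))
# clamp arm in scene: candidate tips
for th in(1.2,1.57,1.8,2.0,2.2):
    l=np.array([-.084+.064*np.cos(th),0]);w=R@l+[x,y]; p=[*w,.076+.064*np.sin(th)]
    print(th,px('scene',p).round(),px('top',p).round(),np.round(p,3))
E
```

```text
Traceback (most recent call last):
  File "h.py", line 42, in fitrect
    r=differential_evolution(f,[(a-b,a+b) for a,b in zip(x0,r)],seed=0,tol=1e-6)
  File "h.py", line 38, in f
    c_=arm.camera_info(n);M=np.array(c_['cam_to_world']);q=(w-M[:3,3])@M[:3,:3]
ValueError: time passes only in moves, steps and waits
```

```bash
cat > /tmp/s.sh <<'S'
python3 - <<'E'
s=open('h.py').read()
if 'CI=' not in s:
    s=s.replace("arm.camera_info(n)","CI[n]").replace("from plant import arm\n","from plant import arm\nCI={n:arm.camera_info(n) for n in('top','scene')}\n")
    open('h.py','w').write(s)
E
S
bash /tmp/s.sh; python3 - <<'E'
from h import *
I={n:cv2.imread(f'pics/{n}1.png') for n in('top','scene')}
for ims in(I,{'top':I['top']},{'scene':I['scene']}):
    print(list(ims),'case',fitrect(ims,[(.122,.172,.062),(.112,.162,.062)],(.523,.231,-.325)),
     'lid',fitrect(ims,[(.137,.187,.017)],(.546,-.2435,-.095)))
x,y,a=fitrect(I,[(.122,.172,.062),(.112,.162,.062)],(.523,.231,-.325))[0]
R=np.array([[np.cos(a),-np.sin(a)],[np.sin(a),np.cos(a)]])
print('C2 in case',R.T@(np.array([.518,.194])-[x,y]))
for th in(1.2,1.57,1.8,2.0,2.2):
    l=np.array([-.084+.064*np.cos(th),0]);w=R@l+[x,y]; p=[*w,.076+.064*np.sin(th)]
    print(th,px('scene',p).round(),px('top',p).round(),np.round(p,3))
print(arm.get_obs()['clock'])
E
```

```text
['top', 'scene'] case (array([ 0.5246,  0.2339, -0.3255]), np.float32(-194.23)) lid (array([ 0.5464, -0.2433, -0.0983]), np.float64(-196.84))
['top'] case (array([ 0.5216,  0.235 , -0.3346]), np.float64(-101.89)) lid (array([ 0.5444, -0.2417, -0.1003]), np.float64(-103.58))
['scene'] case (array([ 0.5249,  0.2337, -0.3233]), np.float64(-95.93)) lid (array([ 0.5471, -0.244 , -0.0969]), np.float64(-110.72))
C2 in case [ 0.00650588 -0.03991545]
1.2 [444. 196.] [193. 263.] [0.467 0.253 0.136]
1.57 [445. 185.] [189. 273.] [0.445 0.261 0.14 ]
1.8 [445. 180.] [186. 279.] [0.431 0.265 0.138]
2.0 [445. 178.] [185. 285.] [0.42  0.269 0.134]
2.2 [444. 176.] [183. 290.] [0.409 0.273 0.128]
0.1
```

Request:
servo_tool(deltas=[[[0.55, -1, -0.2], 0, 0.2], [[0.55, -1, -0.2], 0, 0.2], [[0.55, -1, -0.2], 0, 0.2], [[0.55, -1, -0.2], 0, 0.2], [[0.55, -1, -0.2], 0, 0.2], [[0.55, -1, -0.2], 0, 0.2], [[0.55, -1, -0.2], 0, 0.2], [[0.55, -1, -0.2], 0, 0.2], [[0.55, -1, -0.2], 0, 0.2], [[0.55, -1, -0.2], 0, 0.2], [[0.55, -1, -0.2], 0, 0.2], [[0.55, -1, -0.2], 0, 0.2], [[0.55, -1, -0.2], 0, 0.2], [[0.55, -1, -0.2], 0, 0.2], [[0.55, -1, -0.2], 0, 0.2], [[0.55, -1, -0.2], 0, 0.2], [[0.55, -1, -0.2], 0, 0.2], [[0.55, -1, -0.2], 0, 0.2], [[0.55, -1, -0.2], 0, 0.2], [[0, 0, 0], 0, 0.2]])

```text
clock: 1.77
tcp_pos: [0.5223, -0.038, 0.1334]
orientation: [0.002, 0.183, 0.983, -0.001]
wrist_force: [0.6, -0.1, 0.1]
gripper_width: 0.0514
finger_force: 0.0
```

Request:
servo_tool(deltas=[[[0.52, -0.93, 0], 0, 0.2], [[0, 0, -0.6], 0, 0.2], [[0, 0, -0.9], 0, 0.2], [[0, 0, -0.9], 0, 0.2], [[0, 0, -0.8], 0, 0.2], [[0, 0, 0], 0, 0.2], [[0, 0, 0], 0, -1], [[0, 0, 0], 0, -1], [[0, 0, 0], 0, -1], [[0, 0, 0], 0, -1], [[0, 0, 0], 0, -1]])

```text
clock: 2.68
tcp_pos: [0.5352, -0.0608, 0.0396]
orientation: [0.001, 0.181, 0.983, 0.0]
wrist_force: [-0.4, -0.1, -0.5]
gripper_width: 0.0221
finger_force: 58.7
```

Request:
servo_tool(deltas=[[[0, 0, 0.5], 0, -1], [[0, 0, 1], 0, -1], [[0, 0, 1], 0, -1], [[0, 0, 1], 0, -1], [[0, 0, 0.5], 0, -1]])

```text
clock: 3.1
tcp_pos: [0.5361, -0.061, 0.1627]
orientation: [0.003, 0.181, 0.983, -0.0]
wrist_force: [0.6, 0.0, -0.6]
gripper_width: 0.0225
finger_force: 58.8
```

```bash
python3 - <<'E'
from h import *
im=snap('scene','s2.png'); o=arm.get_obs(); print(o['tcp_pos'],o['gripper_width'],o['clock'])
p=px('scene',o['tcp_pos']-[0,0,.0]).astype(int);print(p)
p[0]=max(p[0],80);p[1]=max(p[1],80)
cv2.imwrite('pics/s2c.png',cv2.convertScaleAbs(cv2.resize(im[p[1]-80:p[1]+60,p[0]-80:p[0]+80],None,fx=4,fy=4,interpolation=cv2.INTER_CUBIC),alpha=1.6))
E
```

```text
[ 0.53746128 -0.06126099  0.16456237] 0.022314640845710616 3.15
[272 230]
```

View pics/s2c.png

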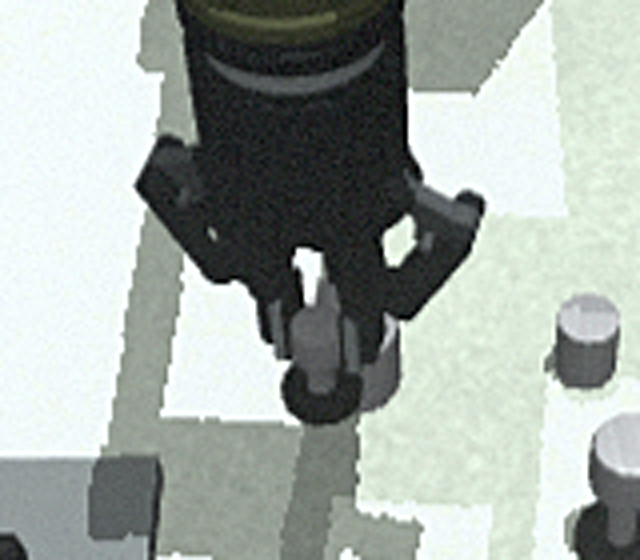

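Request:
servo_tool(deltas=[[[0, 0.64, 0], -0.98, -1], [[0, 0.64, 0], -0.98, -1], [[0, 0.64, 0], -0.98, -1], [[0, 0.64, 0], -0.98, -1], [[0, 0.64, 0], -0.98, -1], [[0, 0.64, 0], -0.98, -1], [[0, 0.64, 0], -0.98, -1], [[0, 0.64, 0], -0.98, -1], [[0, 0.64, 0], -0.98, -1], [[0, 0.64, 0], -0.98, -1], [[0, 0.64, 0], -0.98, -1], [[0, 0.64, 0], -0.98, -1], [[0, 0.64, 0], -0.98, -1], [[0, 0.64, 0], -0.98, -1], [[0, 0.64, 0], -0.98, -1], [[0, 0.64, 0], -0.98, -1], [[0, 0.64, 0], -0.98, -1], [[0, 0.64, 0], -0.98, -1], [[0, 0, 0], 0, -1], [[0, 0, 0], 0, -1]])

```text
clock: 4.82
tcp_pos: [0.5338, 0.2856, 0.158]
orientation: [0.0, 0.814, 0.581, -0.0]
wrist_force: [-1.0, -0.3, -1.0]
gripper_width: 0.0221
finger_force: 58.9
```

```bash
cat >> h.py <<'E'
def st():
    from scipy.spatial.transform import Rotation as Ro
    o=arm.get_obs(); q=o['orientation']; R=Ro.from_quat([*q[1:],q[0]]).as_matrix()
    print('tcp',o['tcp_pos'].round(4),'closing deg',np.degrees(np.arctan2(R[1,1],R[0,1])).round(2),'z',R[:,2].round(3),'j',o['joint_pos'].round(2),'w',o['gripper_width'].round(4),'t',o['clock'],'F',o['wrist_force'].round(1))
E
python3 -c "from h import *;st()"
```

```text
Traceback (most recent call last):
  File "h.py", line 48, in st
    print('tcp',o['tcp_pos'].round(4),'closing deg',np.degrees(np.arctan2(R[1,1],R[0,1])).round(2),'z',R[:,2].round(3),'j',o['joint_pos'].round(2),'w',o['gripper_width'].round(4),'t',o['clock'],'F',o['wrist_force'].round(1))
                                                                                                                                                       ^^^^^^^^^^^^^^^^^^^^^^^^
AttributeError: 'float' object has no attribute 'round'
```

Request:
servo_tool(deltas=[[[0.19, -0.15, -0.5], 0.05, -1], [[0, 0, -0.9], 0, -1], [[0, 0, -0.9], 0, -1], [[0, 0, -0.7], 0, -1], [[0, 0, -0.45], 0, -1], [[0, 0, -0.25], 0, -1], [[0, 0, 0], 0, -1], [[0, 0, 0], 0, -1]])

```text
clock: 5.48
tcp_pos: [0.5401, 0.2798, 0.0475]
orientation: [0.0, 0.813, 0.582, -0.0]
wrist_force: [0.2, 0.6, -0.7]
gripper_width: 0.0223
finger_force: 59.1
```

Request:
servo_tool(deltas=[[[0, 0, -0.07], 0, -1], [[0, 0, 0], 0, -1], [[0, 0, 0], 0, -0.2], [[0, 0, 0], 0, -0.2], [[0, 0, 0], 0, -0.2], [[0, 0, 0.4], 0, -0.2], [[0, 0, 0.8], 0, -0.2], [[0, 0, 1], 0, -0.2], [[0, 0, 1], 0, -0.2], [[0, 0, 0.8], 0, -0.2]])

```text
clock: 6.32
tcp_pos: [0.5404, 0.2807, 0.1676]
orientation: [0.0, 0.813, 0.582, 0.001]
wrist_force: [0.5, 1.1, -0.0]
gripper_width: 0.0342
finger_force: 0.0
```

```bash
sed -i "s/o\['gripper_width'\].round(4)/round(o['gripper_width'],4)/" h.py; python3 -c "from h import *;st()"
```

```text
tcp [0.5404 0.2807 0.1676] closing deg -18.84 z [ 0.002  0.001 -1.   ] j [ 0.41  0.42  1.54 -0.    1.18  0.74] w 0.0342 t 6.3167 F [ 0.5  1.1 -0. ]
```

Request:
servo_tool(deltas=[[[0.1, -0.95, 0], -0.85, -0.1], [[0.1, -0.95, 0], -0.85, -0.1], [[0.1, -0.95, 0], -0.85, -0.1], [[0.1, -0.95, 0], -0.85, -0.1], [[0.1, -0.95, 0], -0.85, -0.1], [[0.1, -0.95, 0], -0.85, -0.1], [[0.1, -0.95, 0], -0.85, -0.1], [[0.1, -0.95, 0], -0.85, -0.1], [[0.1, -0.95, 0], -0.85, 0], [[0.1, -0.95, 0], -0.85, 0], [[0.1, -0.95, 0], -0.85, 0], [[0.1, -0.95, 0], -0.85, 0], [[0.1, -0.95, 0], -0.85, 0], [[0.1, -0.95, 0], -0.85, 0], [[0.1, -0.95, 0], -0.85, 0], [[0.1, -0.95, 0], -0.85, 0], [[0.1, -0.95, 0], -0.85, 0], [[0, 0, 0], 0, 0.1], [[0, 0, 0], 0, 0.1]])

```text
clock: 7.9
tcp_pos: [0.591, -0.2057, 0.1653]
orientation: [0.0, 1.0, -0.011, 0.0]
wrist_force: [-0.7, 0.4, -0.0]
gripper_width: 0.0469
finger_force: 0.0
```

```bash
python3 -c "from h import *;st()"
```

```text
tcp [ 0.591  -0.2057  0.1653] closing deg -91.22 z [ 0. -0. -1.] j [-0.4   0.44  1.51  0.    1.19  1.19] w 0.0469 t 7.9 F [-0.7  0.4 -0. ]
```

Request:
servo_tool(deltas=[[[0, 0, -0.6], 0, 0.1], [[0, 0, -1], 0, 0.1], [[0, 0, -1], 0, 0.1], [[0, 0, -0.7], 0, 0.1], [[0, 0, -0.35], 0, 0.1], [[0, 0, 0], 0, 0.1], [[0, 0, 0], 0, -1], [[0, 0, 0], 0, -1], [[0, 0, 0], 0, -1], [[0, 0, 0], 0, -1]])

```text
clock: 8.73
tcp_pos: [0.592, -0.2044, 0.0573]
orientation: [0.001, 1.0, -0.01, 0.001]
wrist_force: [0.8, -0.1, 1.5]
gripper_width: 0.022
finger_force: 58.8
```

```bash
python3 -c "from h import *;st()"
```

```text
tcp [ 0.592  -0.2044  0.0573] closing deg -91.09 z [ 0.003 -0.001 -1.   ] j [-0.4   0.56  1.62  0.    0.96  1.19] w 0.022 t 8.7333 F [ 0.8 -0.1  1.5]
```

Request:
servo_tool(deltas=[[[0, 0, 0.5], 0, -1], [[0, 0, 1], 0, -1], [[0, 0, 1], 0, -1], [[0, 0, 1], 0, -1], [[-0.14, 0.92, 0.2], 0.905, -1], [[-0.14, 0.92, 0], 0.905, -1], [[-0.14, 0.92, 0], 0.905, -1], [[-0.14, 0.92, 0], 0.905, -1], [[-0.14, 0.92, 0], 0.905, -1], [[-0.14, 0.92, 0], 0.905, -1], [[-0.14, 0.92, 0], 0.905, -1], [[-0.14, 0.92, 0], 0.905, -1], [[-0.14, 0.92, 0], 0.905, -1], [[-0.14, 0.92, 0], 0.905, -1], [[-0.14, 0.92, 0], 0.905, -1], [[-0.14, 0.92, 0], 0.905, -1], [[-0.14, 0.92, 0], 0.905, -1], [[-0.14, 0.92, 0], 0.905, -1], [[-0.14, 0.92, 0], 0.905, -1], [[-0.14, 0.92, 0], 0.905, -1]])

```text
clock: 10.4
tcp_pos: [0.5236, 0.2388, 0.1677]
orientation: [0.0, 0.811, 0.584, 0.001]
wrist_force: [0.3, 0.2, -0.6]
gripper_width: 0.0217
finger_force: 58.9
```

Request:
servo_tool(deltas=[[[0, 0, 0], 0, -1]])

```text
clock: 10.48
tcp_pos: [0.5234, 0.2422, 0.1678]
orientation: [-0.001, 0.811, 0.585, 0.002]
wrist_force: [0.2, -0.1, -0.3]
gripper_width: 0.022
finger_force: 58.9
```

```bash
python3 -c "from h import *;st()"
```

```text
tcp [0.5234 0.2422 0.1678] closing deg -18.35 z [ 0.002  0.004 -1.   ] j [0.36 0.38 1.62 0.   1.14 0.68] w 0.022 t 10.4833 F [ 0.2 -0.1 -0.3]
```

Request:
servo_tool(deltas=[[[0.03, -0.1, -0.6], 0, -1], [[0, 0, -1], 0, -1], [[0, 0, -1], 0, -1], [[0, 0, -0.7], 0, -1], [[0, 0, -0.45], 0, -1], [[0, 0, -0.25], 0, -1], [[0, 0, 0], 0, -1], [[0, 0, 0], 0, -1]])

```text
clock: 11.15
tcp_pos: [0.5253, 0.2343, 0.0473]
orientation: [0.0, 0.813, 0.583, 0.001]
wrist_force: [0.5, 0.4, -0.8]
gripper_width: 0.0222
finger_force: 59.1
```

Request:
servo_tool(deltas=[[[0, 0, -0.04], 0, -1], [[0, 0, 0], 0, -0.2], [[0, 0, 0], 0, -0.2], [[0, 0, 0], 0, -0.2], [[0, 0, 0.4], 0, -0.2], [[0, 0, 0.8], 0, -0.2], [[0, 0, 1], 0, -0.2], [[0, 0, 1], 0, -0.2], [[0, 0, 0.8], 0, -0.2], [[0.04, -0.935, 0], 0.155, -0.2], [[0.04, -0.935, 0], 0.155, 0.1], [[0.04, -0.935, 0], 0.155, 0.1], [[0.04, -0.935, 0], 0.155, 0.1], [[0.04, -0.935, 0], 0.155, 0.1], [[0.04, -0.935, 0], 0.155, 0.1], [[0.04, -0.935, 0], 0.155, 0.1], [[0.04, -0.935, 0], 0.155, 0.1], [[0.04, -0.935, 0], 0.155, 0.1], [[0.04, -0.935, 0], 0.155, 0.1], [[0.04, -0.935, 0], 0.155, 0.1]])

```text
clock: 12.82
tcp_pos: [0.5378, -0.0754, 0.1659]
orientation: [0.0, 0.767, 0.642, 0.0]
wrist_force: [-0.3, -0.7, 0.5]
gripper_width: 0.0471
finger_force: 0.0
```

Request:
servo_tool(deltas=[[[0.04, -0.935, 0], 0.155, 0.1], [[0.04, -0.935, 0], 0.155, 0.1], [[0.04, -0.935, 0], 0.155, 0.1], [[0.04, -0.935, 0], 0.155, 0.1], [[0.04, -0.935, 0], 0.155, 0.1], [[0.04, -0.935, 0], 0.155, 0.1], [[0, 0, 0], 0, 0.1], [[0, 0, 0], 0, 0.1]])

```text
clock: 13.48
tcp_pos: [0.5451, -0.2439, 0.1656]
orientation: [0.0, 0.741, 0.671, 0.0]
wrist_force: [0.2, 0.8, -0.1]
gripper_width: 0.0469
finger_force: 0.0
```

```bash
python3 - <<'E'
from h import *
st(); I={'top':snap('top','t3.png'),'scene':snap('scene','s3.png')}
a=cv2.resize(I['top'][180:310,155:355],None,fx=2.6,fy=2.6,interpolation=cv2.INTER_CUBIC)
b=cv2.resize(I['scene'][150:320,100:500],None,fx=2,fy=2,interpolation=cv2.INTER_CUBIC)[:,:800]
c=np.zeros((600,800,3),np.uint8); c[:250,:520]=a[:250]; c[260:600,:800]=b
cv2.imwrite('pics/m3.png',cv2.convertScaleAbs(c,alpha=1.5))
for n in I:
    print(n,fitrect({n:I[n]},[(.122,.172,.062),(.112,.162,.062)],(.523,.234,-.325)))
# with bottom edges too
print(fitrect(I,[(.122,.172,.062)],(.523,.234,-.325)))
print(fitrect({'scene':I['scene'],},[(.137,.187,.017)],(.546,-.2435,-.095)))
E
```

```text
tcp [ 0.5451 -0.2439  0.1656] closing deg -5.69 z [ 0.001 -0.    -1.   ] j [-0.49  0.41  1.57  0.    1.16 -0.39] w 0.0469 t 13.4833 F [ 0.2  0.8 -0.1]
top (array([ 0.5214,  0.2349, -0.3329]), np.float64(-110.39))
scene (array([ 0.5248,  0.2338, -0.3224]), np.float64(-102.15))
(array([ 0.5249,  0.234 , -0.3247]), np.float64(-226.45))
(array([ 0.5472, -0.2441, -0.0946]), np.float64(-104.66))
```

View pics/m3.png

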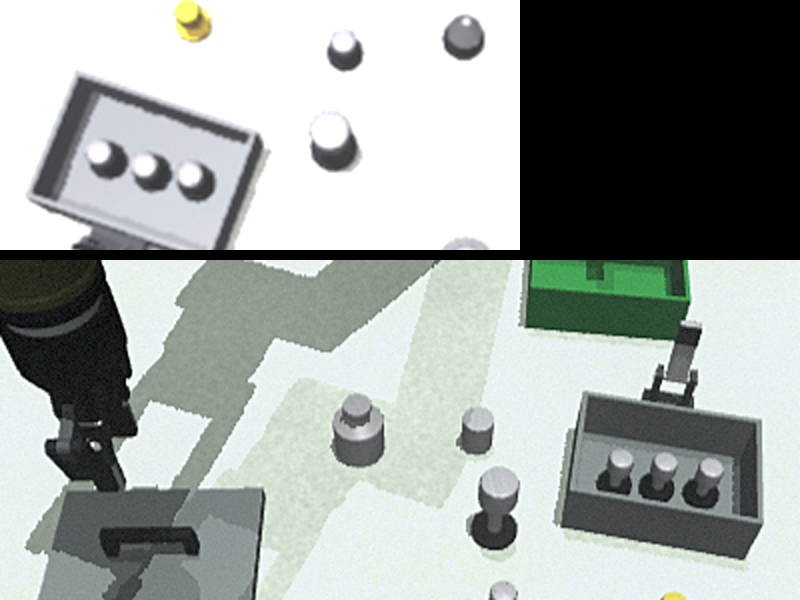

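The view shows three conductors upright in the case at (100,155), (148,168) and (193,178) in the crop. The clamp is clear of the opening and the bystanders have not moved. Next I grasp the lid handle.

Request:
servo_tool(deltas=[[[0, 0, -0.6], 0, 0.1], [[0, 0, -1], 0, 0.1], [[0, 0, -1], 0, 0.1], [[0, 0, -0.8], 0, 0.1], [[0, 0, -0.45], 0, 0.1], [[0, 0, -0.2], 0, 0.1], [[0, 0, 0], 0, 0.1], [[0, 0, 0], 0, -1], [[0, 0, 0], 0, -1], [[0, 0, 0], 0, -1], [[0, 0, 0], 0, -1], [[0, 0, 0], 0, -1], [[0, 0, 0], 0, -1]])

```text
clock: 14.67
tcp_pos: [0.5462, -0.2427, 0.0457]
orientation: [0.001, 0.74, 0.672, 0.001]
wrist_force: [-0.6, 0.9, 7.1]
gripper_width: 0.0108
finger_force: 59.5
```

```bash
python3 -c "from h import *;st()"
```

```text
tcp [ 0.5462 -0.2427  0.0457] closing deg -5.54 z [ 0.003 -0.001 -1.   ] j [-0.49  0.55  1.69  0.    0.9  -0.39] w 0.0108 t 14.6667 F [-0.6  0.9  7.1]
```

Request:
servo_tool(deltas=[[[0, 0, 0.4], 0, -1], [[0, 0, 0.8], 0, -1], [[0, 0, 0.9], 0, -1], [[0, 0, 0.9], 0, -1], [[0, 0, 0.9], 0, -1], [[0, 0, 0.5], 0, -1], [[0, 0.3, 0], 0, -1], [[-0.05, 0.6, 0], -0.2, -1], [[-0.05, 0.8, 0], -0.2, -1], [[-0.05, 0.9, 0], -0.2, -1], [[-0.05, 0.9, 0], -0.2, -1], [[-0.05, 0.9, 0], -0.2, -1], [[-0.05, 0.9, 0], -0.2, -1], [[-0.05, 0.9, 0], -0.2, -1], [[-0.05, 0.9, 0], -0.2, -1], [[-0.05, 0.9, 0], -0.2, -1], [[-0.05, 0.9, 0], -0.2, -1], [[-0.05, 0.9, 0], -0.2, -1], [[-0.05, 0.9, 0], -0.2, -1], [[-0.05, 0.9, 0], -0.2, -1]])

```text
clock: 16.33
tcp_pos: [0.5236, 0.1072, 0.1744]
orientation: [-0.001, 0.812, 0.584, -0.001]
wrist_force: [-0.4, 0.6, -2.0]
gripper_width: 0.0106
finger_force: 58.8
```

Request:
servo_tool(deltas=[[[-0.05, 0.9, 0], 0, -1], [[-0.05, 0.9, 0], 0, -1], [[0, 0.8, 0], 0, -1], [[0, 0.7, 0], 0, -1], [[0, 0.6, 0], 0, -1], [[0, 0.3, 0], 0, -1], [[0, 0, 0], 0, -1], [[0, 0, 0], 0, -1]])

```text
clock: 17.0
tcp_pos: [0.5216, 0.2313, 0.175]
orientation: [-0.0, 0.811, 0.585, -0.001]
wrist_force: [0.1, -0.0, -1.9]
gripper_width: 0.0109
finger_force: 58.8
```

```bash
python3 - <<'E'
from h import *
st(); I={'top':snap('top','t4.png'),'scene':snap('scene','s4.png')}
z=arm.get_obs()['tcp_pos'][2]-.0457; print(z)
for n in I: print(n,fitrect({n:I[n]},[(.137,.187,z+.017)],(.523,.234,-.325),(.012,.012,.06)))
E
```

```text
tcp [0.5216 0.2313 0.175 ] closing deg -18.46 z [-0.002 -0.001 -1.   ] j [ 0.34  0.37  1.62 -0.    1.16  0.67] w 0.0109 t 17.0 F [ 0.1 -0.  -1.9]
0.129725921884618
top (array([ 0.5201,  0.2306, -0.3044]), np.float64(-77.44))
scene (array([ 0.5208,  0.2262, -0.3248]), np.float32(-102.51))
```

Request:
servo_tool(deltas=[[[0.07, 0.13, -0.5], -0.04, -1], [[0, 0, -0.7], 0, -1], [[0, 0, -0.5], 0, -1], [[0, 0, -0.3], 0, -1], [[0, 0, 0], 0, -1], [[0, 0, 0], 0, -1], [[0, 0, 0], 0, -1]])

```text
clock: 17.68
tcp_pos: [0.5255, 0.2353, 0.1168]
orientation: [0.0, 0.813, 0.582, 0.001]
wrist_force: [0.3, 0.0, -2.0]
gripper_width: 0.0106
finger_force: 58.8
```

```bash
python3 - <<'E'
from h import *
zs=[]
st(); I={'top':snap('top','t5.png'),'scene':snap('scene','s5.png')}; st()
z=arm.get_obs()['tcp_pos'][2]-.0457; print(z)
for n in I: print(n,fitrect({n:I[n]},[(.137,.187,z+.017)],(.523,.234,-.325),(.012,.012,.06)))
print(fitrect(I,[(.137,.187,z+.017)],(.523,.234,-.325),(.012,.012,.06)))
a=cv2.resize(I['top'][190:310,150:270],None,fx=3.3,fy=3.3,interpolation=cv2.INTER_CUBIC)
b=cv2.resize(I['scene'][160:320,360:500],None,fx=2.8,fy=2.8,interpolation=cv2.INTER_CUBIC)
c=np.zeros((450,800,3),np.uint8); c[:396,:396]=a; c[:448,400:792]=b
cv2.imwrite('pics/m5.png',cv2.convertScaleAbs(c,alpha=1.7))
E
```

```text
tcp [0.5255 0.2353 0.1168] closing deg -18.77 z [ 0.001  0.    -1.   ] j [ 0.35  0.43  1.68 -0.    1.03  0.68] w 0.0106 t 17.6833 F [ 0.3  0.  -2. ]
tcp [0.5256 0.2356 0.1171] closing deg -18.74 z [ 0.002  0.001 -1.   ] j [ 0.35  0.43  1.68 -0.    1.03  0.68] w 0.0107 t 17.7833 F [-0.3 -0.1 -1.9]
0.07144455013535086
top (array([ 0.5244,  0.2352, -0.3108]), np.float32(-69.1))
scene (array([ 0.5248,  0.2318, -0.3235]), np.float64(-98.93))
(array([ 0.5246,  0.2322, -0.3275]), np.float64(-162.6))
```

View pics/m5.png

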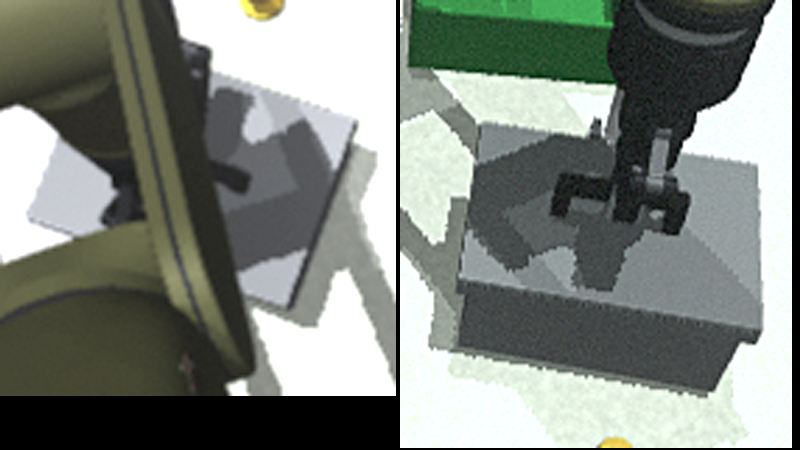

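Request:
servo_tool(deltas=[[[-0.05, 0, -0.2], 0, -1], [[0, 0, -0.15], 0, -1], [[0, 0, -0.12], 0, -1], [[0, 0, 0], 0, -1], [[0, 0, 0], 0, -1]])

```text
clock: 18.2
tcp_pos: [0.5228, 0.2355, 0.1014]
orientation: [-0.0, 0.813, 0.583, -0.0]
wrist_force: [0.6, -0.4, -2.2]
gripper_width: 0.0103
finger_force: 58.8
```

```bash
python3 -c "from h import *;st()"
```

```text
tcp [0.5228 0.2355 0.1014] closing deg -18.72 z [-0.001 -0.    -1.   ] j [0.35 0.45 1.69 0.   1.   0.68] w 0.0103 t 18.2 F [ 0.6 -0.4 -2.2]
```

Request:
servo_tool(deltas=[[[0, 0, -0.07], 0, -1], [[0, 0, -0.07], 0, -1], [[0, 0, -0.05], 0, -1], [[0, 0, 0], 0, -1], [[0, 0, 0], 0, -1]])

```text
clock: 18.62
tcp_pos: [0.5231, 0.2355, 0.0961]
orientation: [-0.0, 0.813, 0.583, -0.0]
wrist_force: [0.7, 0.8, -2.0]
gripper_width: 0.0104
finger_force: 58.9
```

Request:
servo_tool(deltas=[[[0, 0, -0.05], 0, -1], [[0, 0, -0.04], 0, -1], [[0, 0, 0], 0, -1]])

```text
clock: 18.87
tcp_pos: [0.5233, 0.2356, 0.0957]
orientation: [0.0, 0.813, 0.583, 0.001]
wrist_force: [-4.0, -1.0, 12.5]
gripper_width: 0.0105
finger_force: 60.7
```

Request:
servo_tool(deltas=[[[0, 0, 0.05], 0, 0.1], [[0, 0, 0], 0, 0.1], [[0, 0, 0], 0, 0.1], [[0, 0, 0], 0, 0.1], [[0, 0, 0.4], 0, 0.1], [[0, 0, 0.8], 0, 0.1], [[0, 0, 0.8], 0, 0.1], [[0, 0, 0.8], 0, 0.1], [[0, 0, 0.8], 0, 0.1], [[0, 0, 0], 0, -1], [[-0.7, 0.24, 0], 0, -1], [[-0.7, 0.24, 0], 0, -1], [[-0.7, 0.24, 0], 0, -1], [[-0.7, 0.24, 0], 0, -1], [[-0.7, 0.24, 0], 0, -1], [[-0.6, 0.2, 0], 0, -1], [[0, 0, 0], 0, -1], [[0, 0, 0], 0, -1]])

```text
clock: 20.37
tcp_pos: [0.3993, 0.2775, 0.2025]
orientation: [0.0, 0.812, 0.583, -0.0]
wrist_force: [0.2, -1.2, -0.6]
gripper_width: 0.0
finger_force: 0.0
```

```bash
python3 - <<'E'
from h import *
st(); I={'scene':snap('scene','s6.png')}
print(fitrect(I,[(.137,.187,.067)],(.524,.234,-.325),(.012,.012,.06)))
im=I['scene'][110:320,340:520]
cv2.imwrite('pics/m6.png',cv2.convertScaleAbs(cv2.resize(im,None,fx=2.8,fy=2.8,interpolation=cv2.INTER_CUBIC),alpha=1.7))
E
```

```text
tcp [0.3993 0.2775 0.2025] closing deg -18.63 z [-0.001 -0.001 -1.   ] j [ 0.52  0.23  1.75 -0.    1.16  0.85] w 0.0 t 20.3667 F [ 0.2 -1.2 -0.6]
(array([ 0.5217,  0.2307, -0.333 ]), np.float32(-89.77))
```

View pics/m6.png

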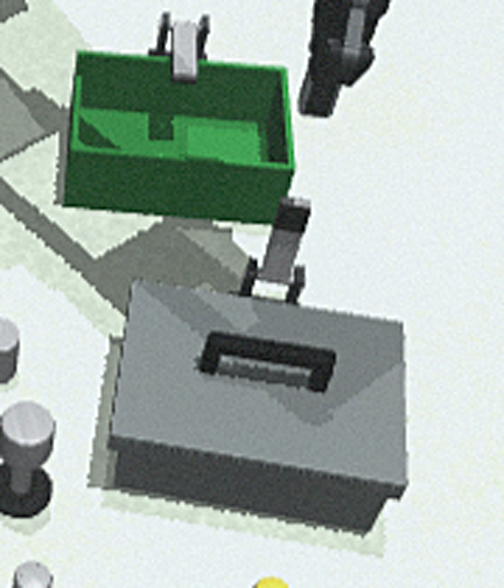

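Request:
servo_tool(deltas=[[[0, 0, -0.8], 0, -1], [[0, 0, -0.8], 0, -1], [[0, 0, -0.4], 0, -1], [[0.3, -0.1, 0], 0, -1], [[0.3, -0.1, 0], 0, -1], [[0.28, -0.1, 0], 0, -1], [[0.2, -0.07, -0.03], 0, -1], [[0.2, -0.07, -0.03], 0, -1], [[0.2, -0.07, -0.04], 0, -1], [[0.2, -0.07, -0.06], 0, -1], [[0, 0, 0], 0, -1]])

```text
clock: 21.33
tcp_pos: [0.4526, 0.26, 0.1385]
orientation: [0.0, 0.813, 0.582, 0.001]
wrist_force: [-0.1, 0.8, 0.1]
gripper_width: -0.0001
finger_force: 0.0
```

```bash
cat >> h.py <<'E'
def loc():
    d=arm.get_obs()['tcp_pos']-[.5235,.234,0]; print('local',(np.array([.947*d[0]-.32*d[1],.32*d[0]+.947*d[1],d[2]])*1000).round(1))
E
python3 -c "from h import *;st();loc()"
```

```text
tcp [0.4526 0.26   0.1385] closing deg -18.77 z [ 0.002  0.001 -1.   ] j [ 0.44  0.34  1.77 -0.    1.03  0.77] w -0.0001 t 21.3333 F [-0.1  0.8  0.1]
local [-75.5   1.9 138.5]
```

Request:
servo_tool(deltas=[[[0.16, -0.06, -0.14], 0, -1], [[0.16, -0.05, -0.14], 0, -1], [[0.16, -0.05, -0.14], 0, -1], [[0.15, -0.05, -0.14], 0, -1], [[0.1, -0.03, -0.2], 0, -1], [[0.1, -0.03, -0.2], 0, -1]])

```text
clock: 21.83
tcp_pos: [0.4765, 0.2518, 0.109]
orientation: [0.0, 0.813, 0.583, 0.0]
wrist_force: [-0.5, -1.1, 2.5]
gripper_width: 0.0
finger_force: 1.5
```

```bash
python3 -c "from h import *;st();loc()"
```

```text
tcp [0.4765 0.2518 0.109 ] closing deg -18.72 z [ 0.001 -0.    -1.   ] j [ 0.41  0.4   1.76 -0.    0.97  0.74] w 0.0 t 21.8333 F [-0.5 -1.1  2.5]
local [-50.2   1.8 109. ]
```

Contact force is present, so I keep pressing down to z of about 0.097.

Request:
servo_tool(deltas=[[[0.05, -0.02, -0.15], 0, -1], [[0.03, -0.01, -0.15], 0, -1], [[0, 0, -0.08], 0, -1], [[0, 0, -0.04], 0, -1], [[0, 0, 0], 0, -1]])

```text
clock: 22.25
tcp_pos: [0.4784, 0.2511, 0.097]
orientation: [0.0, 0.813, 0.583, 0.0]
wrist_force: [2.3, -0.8, 2.6]
gripper_width: 0.0002
finger_force: 1.7
```

```bash
python3 -c "from h import *;st();loc()"
```

```text
tcp [0.4784 0.2511 0.097 ] closing deg -18.71 z [ 0.001 -0.    -1.   ] j [ 0.41  0.42  1.77 -0.    0.95  0.73] w 0.0002 t 22.25 F [ 2.3 -0.8  2.6]
local [-48.2   1.8  97. ]
```

Request:
servo_tool(deltas=[[[0, 0, -0.06], 0, -1], [[0, 0, -0.06], 0, -1], [[0, 0, 0], 0, -1]])

```text
clock: 22.5
tcp_pos: [0.4785, 0.2512, 0.0966]
orientation: [0.001, 0.813, 0.583, 0.001]
wrist_force: [-4.5, -4.1, 26.2]
gripper_width: 0.0002
finger_force: 13.4
```

The clamp has reached its stop at 26 N. I'll back off and check.

Request:
servo_tool(deltas=[[[0, 0, 0.2], 0, -1], [[0, 0, 0.6], 0, -1], [[0, 0, 0.9], 0, -1], [[0, 0, 0.9], 0, -1], [[0, 0, 0.9], 0, -1], [[-0.8, 0.5, 0], 0, -1], [[-0.8, 0.5, 0], 0, -1], [[-0.6, 0.9, 0], 0, -1], [[-0.4, 1, 0], 0, -1], [[0, 1, 0], 0, -1], [[0, 1, 0], 0, -1], [[0, 0, 0], 0, -1]])

```text
clock: 23.5
tcp_pos: [0.3991, 0.4034, 0.1978]
orientation: [-0.002, 0.812, 0.584, 0.001]
wrist_force: [-0.1, 0.9, -1.2]
gripper_width: 0.0002
finger_force: 0.0
```

```bash
python3 - <<'E'
from h import *
st(); I={'top':snap('top','t7.png'),'scene':snap('scene','s7.png')}
for n in I: print(n,fitrect({n:I[n]},[(.137,.187,.067)],(.5235,.234,-.325),(.01,.01,.05)))
a=cv2.resize(I['top'][180:300,150:350],None,fx=2,fy=2,interpolation=cv2.INTER_CUBIC)
b=cv2.resize(I['scene'][170:350,110:510],None,fx=2,fy=2,interpolation=cv2.INTER_CUBIC)
c=np.zeros((600,800,3),np.uint8); c[:240,:400]=a; c[240:,:]=b
cv2.imwrite('pics/m7.png',cv2.convertScaleAbs(c,alpha=1.6))
E
```

```text
tcp [0.3991 0.4034 0.1978] closing deg -18.54 z [-0.     0.004 -1.   ] j [0.71 0.34 1.6  0.   1.2  1.04] w 0.0002 t 23.5 F [-0.1  0.9 -1.2]
top (array([ 0.5232,  0.2347, -0.3196]), np.float32(-92.4))
scene (array([ 0.5219,  0.2308, -0.3346]), np.float64(-93.97))
```

View pics/m7.png

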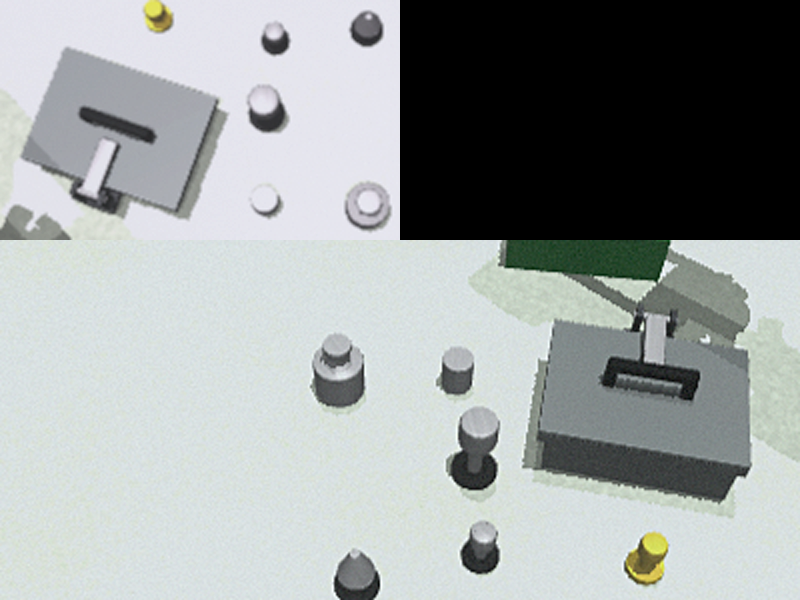

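The picture shows the lid down and square on the case at (120,130) and the clamp level over it at (100,165). The fourth conductor and the bystanders stand where they were. I'm handing the job in.

```bash
python3 -c "from plant import arm;print(arm.sign_off())"
```

```text
the job is handed in; nothing more can be done
None
```

Three conductors stand in the case, the lid is fully down, the clamp is swung down onto it, the fourth conductor stands on the bench, and the job was handed in at 23.6 s; no verdict was returned.

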